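# Draw up the strip cramp on three glass strips

## Robot

A 6-joint arm with a two-finger parallel gripper is mounted at the origin on the work surface; the furniture and walls round the work are solid. World frame = base frame: x ahead of the robot, y to its left, z up, the work surface at z = 0. Lengths are in m, angles in rad, forces in N, time in s.
With the tool pointing down it reaches from about 0.275 to 0.775 m from the base axis. Payload 14.6 kg.
Tool frame: the origin (TCP) lies on the centre line of the jaws, within the pads' length; the fingertips stand 11 mm ahead of it and the grasp point (between the pads) lies 8 mm behind it; z points along the fingers, x is the direction in which the jaws open and shut, and the axes are right-handed (so a half turn about z gives the same grasp; the last joint's range is limited). The gripper opens to 85 mm and grips with 20 to 120 N. Pads are 22 mm wide; open, the fingers measure 114 mm over their backs; the gripper's body (76 mm by 85 mm) begins 54 mm behind the grasp point. The pads swing forward as they close: fully open they stand 13 mm farther back than shut.
Start: joints at [-1.348, 0.263, -0.048, 1.259, 0, 1.415], TCP at [0.194, -0.488, 0.242] pointing down, gripper open.
Joint ranges: [-2.65, 2.65], [-0.89, 1.7], [-1.18, 1.37], [-2.13, 2.11], [-1.35, 1.29], [-3.14, 3.14]. Speed limits (rad/s): [1.89, 1.89, 2.57, 2.79, 3.14, 3.14].

## Interface

Orientations are given as a rotation vector (axis times angle).
In Python, from plant import r gives the robot as it stands.
- The arm moves only by the shell command python3 -m creep 'ROWS' [FORCE]. ROWS is JSON, a list of rows, each a list of 3 entries, a list of its own where there are three numbers: the shift along the tool's x, y, z in units of 30 mm (1.0 is 30 mm), then the turn, a rotation vector about the tool's x, y, z in units of 6 degrees (1.0 is 6 degrees), then the finger opening in mm, from 0 to 85.4. In form: [[[tx, ty, tz], [ax, ay, az], grip], ...]. A call has 1 to 10 rows; each row shifts and turns the commanded pose from where the row before left it, along the tool's axes as they then stand; what a row does not reach is not made up. A row lasts 1/12 s, in which the tool goes at most 41.7 mm and 7.16 degrees, less where a joint would pass 70% of its speed; a pose out of reach is approached as far as the arm can. A call is refused whole if a number of a shift passes 1 or a number of a turn 1, either way. A call with a gripper value outside its range is refused whole. The fingers move at their own pace and stop on an object; FORCE is the grip in N (left out, the last holds). Time passes only in rows, so rows that do not move let the fingers close. It gives the time, the measured TCP pose, the force and the opening at its end, in the units of the state.
- r.get_obs(): the state, without advancing time (a new reading comes with each control period).
- r.read_camera(name): name is "scene" or "side" or "wrist"; returns the picture (420x560x3 uint8, red, green, blue); there is no depth.
- r.camera_params(name): a dict with "intrinsics" (3x3 intrinsics, pixels), "origin" and "attitude" of the camera in the world. Camera axes: x right, y up, looking along -z (the intrinsics and any distortion apply to the point x, -y, -z); pixel columns grow to the right and rows downward; lengths in m; the calibration is good to about 2 mm. The wrist camera is an equidistant fisheye: a pixel r from the principal point sees the ray r / f radians off the axis. A picture is of the moment at which its call begins: read the wrist's pose just before it. camera_params takes no time and is no camera call; for the wrist camera it gives the pose at the moment of the call.
- r.job_done(): hands the job in, once; it reports no verdict.
The state is a dict: "time": time; "qpos": joint angles; "qd": joint speeds; "joint_torque": joint torques, N m; "position": TCP position; "tool_rot": TCP orientation; "wrist_force": force on the tool from outside, world axes, zero at the start; "moment": the same for the moment, N m; "gripper_width": finger opening in m.
Only numpy, scipy, OpenCV 4.12 (cv2) and the standard library are available. Lean on these libraries where they do the work, as an engineer would, in place of code of your own. Each camera call takes 0.05 s, during which the arm holds its last target.

## Task

Three glass strips lie with small gaps between the jaws of the strip cramp on the light table, ready for edge bonding. Turn the middle body of the cramp's turnbuckle by its tommy bar, over the top and away from the robot, so that both jaws draw in at once until the strips lie flat and edge to edge, then about a quarter turn more so that the rubber facings grip the glass snugly without being squashed flat. Leave the adhesive bottle, the tape roll and the scraper where they are, and let go of the bar.

Things in the scene. Friction and masses are not known exactly. Their poses are not given: they have to be found in the camera images.
- cramp: Aluminium strip cramp fixed on the table, 348 mm long (its y axis, the way the jaws travel), 212 mm wide (x axis, roughly away from the robot). Origin at its centre on the table top, z up. Two end bars 37 mm high at y = +-163 mm, two 12 mm guide rods at x = +-90 mm, 20 mm up, and two jaws between, drawn in together by a turnbuckle over the middle.
- face_left (a point): Middle of the rubber face of the jaw at +y, 10 mm up. The jaw bar behind it runs the cramp's width and is 33 mm high; its upright lug, 46 mm wide, 123 mm high, holds one threaded rod of the turnbuckle. The lug stands 12 to 30 mm behind this face (rod end and nut to 46 mm). The jaw moves in 12 mm per full turn.
- face_right (a point): Middle of the rubber face of the jaw at -y, 10 mm up. The jaw bar behind it runs the cramp's width and is 33 mm high; its upright lug, 46 mm wide, 123 mm high, holds one threaded rod of the turnbuckle. The lug stands 12 to 30 mm behind this face (rod end and nut to 46 mm). The jaw moves in 12 mm per full turn.
- turnbuckle_axis (a point): Centre of the turnbuckle's middle body, 100 mm above the table, axis along the cramp's y: an open steel frame 114 mm long, 40 mm across, with a round hub. A straight tommy bar, 12 mm thick with round ends, 160 mm long, is fixed through the hub at right angles and turns in the cramp's x-z plane; pointing straight down its end stays 20 mm above the table.
- bar_a (a point): Tip of one half of the tommy bar, 80 mm from the turnbuckle's axis; bare bar from 24 mm out. It starts above the axis, from leaning 40 degrees towards the robot to leaning 52 degrees away. A pinched bar tends to slip; closed fingers push it well, over the top from the robot's side, then down on the far side; below level the other half comes up at the robot's side for the next push.
- bar_b (a point): Tip of the other half of the tommy bar, 80 mm from the axis, opposite bar_a.
- turnbuckle (a joint): Angle, rad, 0 to 8.3 (right-handed about the cramp's +y); starts at 0 to 1.6, grows as the bar's upper half goes away from the robot and the jaws close. At 0 the bar_a half points up, leaning 40 degrees to the robot. Free rubber faces stand 98 mm minus 1.91 mm per rad from the middle: the glass is just closed up at about 4.3. Stiff (0.15 N m, 0.22 when pressing); stays where left.
- facing_left (a joint): How far the soft rubber facing of the jaw at +y is squeezed, in m: 0 free, 0.0055 squashed flat; 4 N per mm. It is 160 mm long, 16 mm high and stands 10 mm proud of the jaw.
- facing_right (a joint): The same for the jaw at -y.
- strip_left_centre (a point): Centre of the glass strip nearest the +y jaw: 60 mm wide (its x axis, along the cramp's y, sense either way), 146 mm long, 4 mm thick, loose, flat on the table.
- strip_mid_centre (a point): Centre of the middle glass strip, same size.
- strip_right_centre (a point): Centre of the glass strip nearest the -y jaw, same size.
- adhesive: Adhesive dropper bottle, 27 mm across, 86 mm high, standing loose on the robot's side of the cramp; a bystander. Origin under its foot.
- tape: Roll of masking tape, 77 mm across, 24 mm high, lying loose on the robot's side of the cramp; a bystander. Origin under its centre.
- scraper_knife: Scraper, 107 mm long, 14 mm high, lying loose on the far side of the cramp; a bystander. Origin under its centre.

How it is judged:
At the end, for the whole second after the job is handed in: The three strips lie flat (within 0.03 rad) and edge to edge (neighbouring centres at most 61.5 mm apart), and both rubber facings grip them, squeezed by 0.5 to 4.8 mm (distance between strip_left_centre and strip_mid_centre below 0.0615 m and distance between strip_mid_centre and strip_right_centre below 0.0615 m and angle between each of strip_left_centre, strip_mid_centre, strip_right_centre's own z axis and vertical below 0.03 rad and value of joint facing_left between 0.0005 and 0.0048 m and value of joint facing_right between 0.0005 and 0.0048 m); the robot touches nothing.
It fails at once if a rubber facing is squashed flat against the glass (over 5.2 mm) (value of joint any of facing_left, facing_right above 0.0052 m).
It fails at once if the adhesive bottle is knocked over or a bystander is shifted by more than 30 mm (angle between adhesive's own z axis and vertical above 0.5 rad or distance of any of adhesive, tape, scraper_knife from where it was at the start of the episode above 0.03 m).
It also fails if it takes over 46 s, if anything falls off the work surface, if the arm or the gripper's body presses on something with over 40 N, if the wrist force passes 120 N, or if a joint passes its speed limit or range.

## Working session

There is one attempt and no reset: what is moved stays moved. The work goes in short steps, Python scripts to look and compute and a shell command to move; the robot and the scene stay as the last step left them, time stands still between calls to the robot, and variables do not carry over. Pictures are saved under pics/ and viewed, and the job is handed in when it is done.

```bash
ls; mkdir -p pics
cat > h.py <<'E'
import numpy as np, cv2
from plant import r
from scipy.spatial.transform import Rotation as R
def snap(n,f):
    im=r.read_camera(n); cv2.imwrite('pics/'+f,im[:,:,::-1]); return im
def cam(n):
    p=r.camera_params(n); A=np.array(p['attitude'])
    if A.shape!=(3,3): A=R.from_rotvec(A).as_matrix() if A.size==3 else R.from_quat(A).as_matrix()
    return np.array(p['intrinsics']),np.array(p['origin']),A
def ray(n,u,v):
    K,o,A=cam(n); d=np.linalg.solve(K,[u,v,1]); return o,A@(d*[1,-1,-1])
def plane(n,u,v,z):
    o,d=ray(n,u,v); return o+d*(z-o[2])/d[2]
def proj(n,P):
    K,o,A=cam(n); c=A.T@(np.array(P)-o); c=c*[1,-1,-1]; q=K@c; return q[:2]/q[2]
E
python3 - <<'E'
from h import *
for n in ['scene','side']:
    print(r.camera_params(n)); snap(n,n+'0.png')
s=r.get_obs(); print(s)
E
```

```text
pics
{'intrinsics': array([[502.84903627,   0.        , 280.47792611],
       [  0.        , 502.84903627, 199.61743836],
       [  0.        ,   0.        ,   1.        ]]), 'origin': array([0.05019762, 0.68634723, 0.52921807]), 'attitude': array([ 0.44713235, -1.3962382 , -2.22119452])}
{'intrinsics': array([[444.13592261,   0.        , 282.08211964],
       [  0.        , 444.13592261, 211.21840649],
       [  0.        ,   0.        ,   1.        ]]), 'origin': array([ 0.47360766, -0.78681123,  0.52436614]), 'attitude': array([ 1.07193601, -0.02606701, -0.05754842])}
{'time': 0.1, 'qpos': array([-1.34828866e+00,  2.63474943e-01, -4.88582559e-02,  1.25938772e+00,
       -5.24805282e-06,  1.41551041e+00]), 'qd': array([-8.09060444e-04,  4.18308802e-05,  1.12839350e-03, -8.74140610e-04,
        1.02135073e-03, -1.26647486e-03]), 'joint_torque': array([ 3.99426455e-03, -6.38580537e+01,  3.85062218e+01,  1.00959613e-02,
       -6.94915366e-05,  1.72416833e-05]), 'position': array([ 0.19360735, -0.48775461,  0.24187884]), 'tool_rot': array([-2.59853918e+00,  1.76444166e+00,  1.06631215e-03]), 'wrist_force': array([ 0.42646957, -0.22241153,  0.44671667]), 'moment': array([ 0.0217293 , -0.04555248,  0.02001164]), 'gripper_width': 0.08567339900638972}
```

View pics/scene0.png

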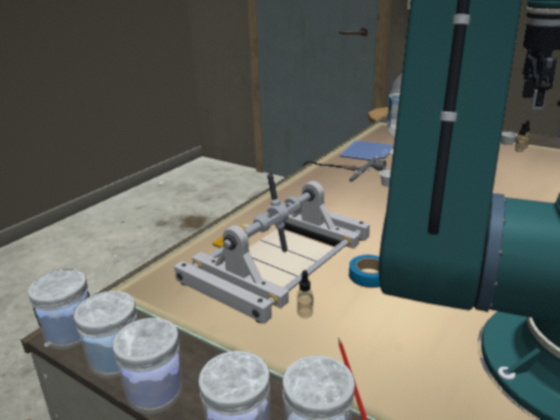

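View pics/side0.png

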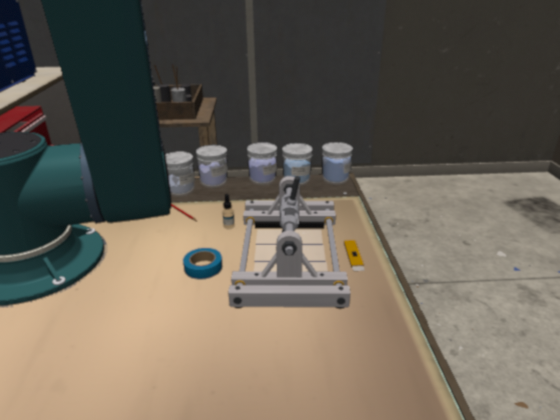

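The scene view shows the cramp with its bar, top tip near (270,178) and lower tip near (284,250). In the side view the bar top is near (297,180), the tape at (203,263), the bottle at (228,212) and the scraper at (354,253). I'll enlarge both.

Run:
```python
import cv2
a=cv2.imread('pics/scene0.png')[160:330,165:385]; cv2.imwrite('pics/s1.png',cv2.resize(a,None,fx=3.5,fy=3.5,interpolation=cv2.INTER_CUBIC))
a=cv2.imread('pics/side0.png')[165:315,175:375]; cv2.imwrite('pics/d1.png',cv2.resize(a,None,fx=4,fy=4,interpolation=cv2.INTER_CUBIC))
```

```text
(no output)
```

View pics/s1.png

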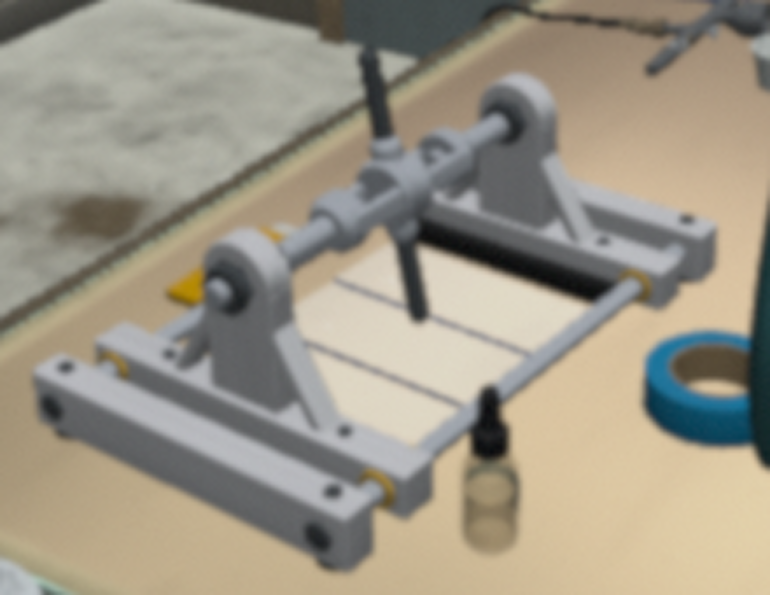

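View pics/d1.png

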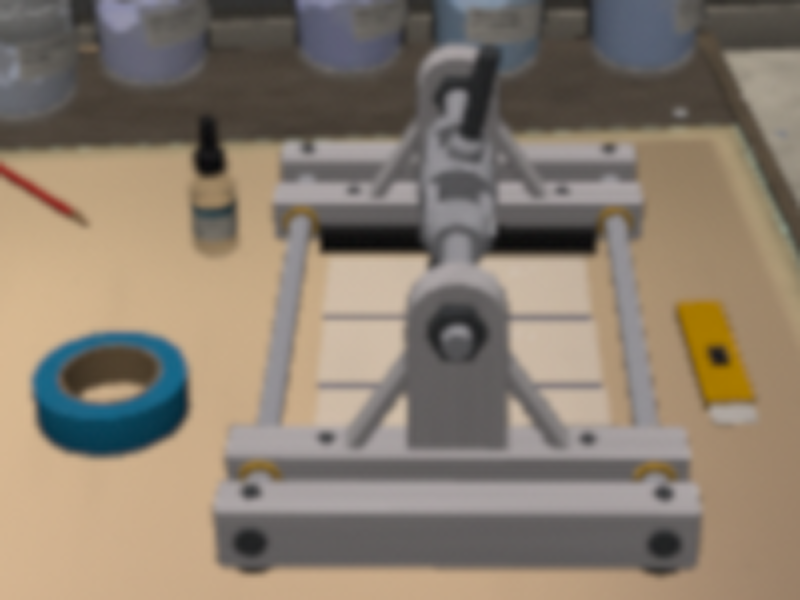

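```bash
cat >> h.py <<'E'
def tri(*obs):
    M=np.zeros((3,3));b=np.zeros(3);L=[]
    for n,u,v in obs:
        o,d=ray(n,u,v); d=d/np.linalg.norm(d); Pj=np.eye(3)-np.outer(d,d); M+=Pj;b+=Pj@o; L.append((o,Pj))
    x=np.linalg.solve(M,b); return x,[np.linalg.norm(Pj@(x-o)) for o,Pj in L]
sc=lambda u,v:('scene',165+u/3.5,160+v/3.5)
sd=lambda u,v:('side',175+u/4,165+v/4)
E
python3 - <<'E'
from h import *
np.set_printoptions(precision=4,suppress=True)
c=[plane(*sd(u,v),.037) for u,v in [(217,513),(698,516),(285,145),(633,148)]]
c+=[plane(*sc(u,v),.037) for u,v in [(368,524),(36,376)]]
print(np.array(c))
print('tip',tri(sc(368,50),sd(490,48)))
# bar near-hub, strips seams at z=.004
for p in [sd(322,318),sd(590,318),sd(318,385),sd(603,385)]: print('seam',plane(*p,.004))
for p in [sc(335,280),sc(530,355),sc(305,342),sc(462,404)]: print('seam',plane(*p,.004))
print('adh',plane(*sd(214,248),0),plane(*sc(490,545),0),'adh top',tri(sd(208,120),sc(489,390)))
print('tape',plane(*sd(110,375),.024),'scr',plane(*sd(715,360),.01))
E
```

```text
[[ 0.4159 -0.1805  0.037 ]
 [ 0.621  -0.1965  0.037 ]
 [ 0.4412  0.1627  0.037 ]
 [ 0.6482  0.1437  0.037 ]
 [ 0.4252  0.169   0.037 ]
 [ 0.6392  0.159   0.037 ]]
tip (array([ 0.5467, -0.0143,  0.1758]), [np.float64(0.00045096288107774517), np.float64(0.0004509628810776564)])
seam [0.4612 0.0216 0.004 ]
seam [0.605  0.0115 0.004 ]
seam [ 0.4587 -0.0409  0.004 ]
seam [ 0.6029 -0.0509  0.004 ]
seam [ 0.5996 -0.0475  0.004 ]
seam [ 0.459 -0.036  0.004]
seam [0.5734 0.0182 0.004 ]
seam [0.4657 0.0244 0.004 ]
adh [0.3991 0.107  0.    ] [0.3954 0.1127 0.    ] adh top (array([0.4002, 0.107 , 0.0824]), [np.float64(0.0008971414962401983), np.float64(0.0008971414962402258)])
tape [ 0.3569 -0.0539  0.024 ] scr [ 0.6618 -0.0414  0.01  ]
```

```bash
python3 -m creep '[[[0,0,0],[0,0,-1],0],[[0,0,0],[0,0,-1],0],[[0,0,0],[0,0,-1],0],[[0,0,0],[0,0,-1],0],[[0,0,0],[0,0,-1],0],[[0,0,0],[0,0,-1],0],[[0,0,0],[0,0,-1],0],[[0,0,0],[0,0,-1],0],[[0,0,0],[0,0,-1],0],[[0,0,0],[0,0,-1],0]]' 60
python3 -m creep '[[[0,0,0],[0,0,-1],0],[[0,0,0],[0,0,-1],0],[[0,0,0],[0,0,-1],0],[[0,0,0],[0,0,-1],0],[[0,0,0],[0,0,-1],0],[[0,0,0],[0,0,-1],0],[[0,0,0],[0,0,-1],0],[[0,0,0],[0,0,-1],0],[[0,0,0],[0,0,-1],0],[[0,0,0],[0,0,-1],0]]'
python3 -m creep '[[[0,0,0],[0,0,-1],0],[[0,0,0],[0,0,-1],0],[[0,0,0],[0,0,-1],0],[[0,0,0],[0,0,-1],0],[[0,0,0],[0,0,-1],0],[[0,0,0],[0,0,-0.66],0]]'
cat >> h.py <<'E'
np.set_printoptions(precision=3,suppress=True)
C=np.array([.532,-.015,.1]); yaw=np.deg2rad(-4.4)
XH=np.array([np.cos(yaw),np.sin(yaw),0]); YH=np.array([-np.sin(yaw),np.cos(yaw),0]); ZH=np.array([0,0,1.])
def toolR(tau):  # columns x,y,z
    t=np.deg2rad(tau); d=-np.sin(t)*XH-np.cos(t)*ZH; s=np.cos(t)*XH-np.sin(t)*ZH
    return np.stack([YH,s,d],1)
def pose(): 
    s=r.get_obs(); return np.array(s['position']),R.from_rotvec(s['tool_rot']).as_matrix()
def corner(phi,rad,tau,gap=0,off=11):  # TCP so that corner touches bar
    f=np.deg2rad(phi); u=np.sin(f)*XH+np.cos(f)*ZH; t=np.cos(f)*XH-np.sin(f)*ZH
    M=toolR(tau); P=C+(rad*u-(6+gap)*t)/1000 if rad>1 else None
    return P-.001*off*M[:,1]-.011*M[:,2], M
def go(p0,M0,p1,M1): 
    return M0.T@(p1-p0)/.03, R.from_matrix(M0.T@M1).as_rotvec(degrees=True)/6
def where():
    p,M=pose(); q=p-C; e=q+.011*M[:,2]
    print('t',r.get_obs()['time'],'cramp TCP mm',np.array([q@XH,q@YH,q[2]+.1])*1e3,'tip',np.array([e@XH,e@YH,e[2]+.1])*1e3,'F',r.get_obs()['wrist_force'],'tilt',np.rad2deg(np.arctan2(-M[:,2]@XH,-M[2,2])),'q',r.get_obs()['qpos'])
E
python3 - <<'E'
from h import *
where()
p,M=pose(); p1,M1=corner(11,60,0,30); p1h=p1.copy(); p1h[2]=p[2]
print(go(p,M,p1h,M1), p1-p1h)
E
```

```text
time: 0.93
position: [0.1936, -0.4878, 0.242]
tool_rot: [-3.133, 0.221, 0.0]
wrist_force: [-0.4, 1.0, 0.7]
gripper_width: -0.0001
time: 1.77
position: [0.1936, -0.4878, 0.242]
tool_rot: [-2.824, -1.375, -0.0]
wrist_force: [0.2, 0.1, 0.6]
gripper_width: 0.0002
time: 2.27
position: [0.1936, -0.4878, 0.242]
tool_rot: [-2.298, -2.141, -0.0]
wrist_force: [0.1, -0.7, 0.2]
gripper_width: -0.0003
t 2.2667 cramp TCP mm [-301.109 -497.398  242.017] tip [-301.112 -497.391  231.017] F [ 0.142 -0.664  0.202] tilt 0.012465370087182926 q [-1.348  0.263 -0.049  1.259 -0.    -1.277]
(array([16.528,  8.971,  0.008]), array([-0.002, -0.006,  0.056])) [ 0.     0.    -0.065]
```

```bash
python3 -m creep '[[[0.97,0.52,0],[0,0,0],0],[[0.97,0.52,0],[0,0,0],0],[[0.97,0.52,0],[0,0,0],0],[[0.97,0.52,0],[0,0,0],0],[[0.97,0.52,0],[0,0,0],0],[[0.97,0.52,0],[0,0,0],0],[[0.97,0.52,0],[0,0,0],0],[[0.97,0.52,0],[0,0,0],0],[[0.97,0.52,0],[0,0,0],0],[[0.97,0.52,0],[0,0,0],0]]'
python3 -m creep '[[[0.97,0.52,0],[0,0,0],0],[[0.97,0.52,0],[0,0,0],0],[[0.97,0.52,0],[0,0,0],0],[[0.97,0.52,0],[0,0,0],0],[[0.97,0.52,0],[0,0,0],0],[[0.97,0.52,0],[0,0,0],0],[[0.97,0.52,0],[0,0,0],0],[[0,0,0.7],[0,0,0],0],[[0,0,0.8],[0,0,0],0],[[0,0,0.6],[0,0,0],0]]'
python3 - <<'E'
from h import *
where()
a=snap('scene','s2.png');b=snap('side','d2.png')
o=np.hstack([cv2.resize(a[100:330,165:385],None,fx=1.8,fy=1.8),cv2.resize(b[85:315,175:375],None,fx=1.8,fy=1.8)]); print(o.shape); cv2.imwrite('pics/m2.png',o[:,:,::-1])
E
```

```text
time: 3.1
position: [0.3719, -0.2082, 0.2422]
tool_rot: [-2.305, -2.134, 0.0]
wrist_force: [0.9, -1.2, -0.3]
gripper_width: -0.0002
time: 3.93
position: [0.4958, -0.0143, 0.1776]
tool_rot: [-2.303, -2.136, 0.001]
wrist_force: [0.2, -0.2, -1.1]
gripper_width: -0.0001
t 3.9333 cramp TCP mm [-36.198  -2.057 177.597] tip [-36.209  -2.056 166.597] F [ 0.213 -0.213 -1.062] tilt 0.05770102665549747 q [-0.193  0.245 -0.254  1.073 -0.    -0.118]
(414, 756, 3)
```

View pics/m2.png

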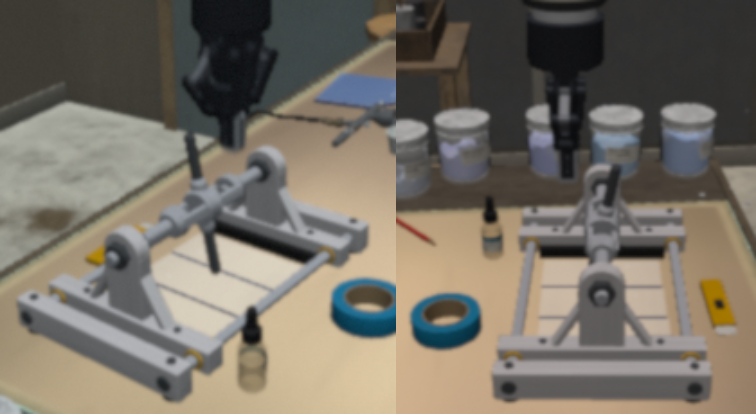

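Both views agree with the computed pose: the closed fingertip sits on the robot's side of the bar, in line with it and slightly below its tip. Next I compute the first push.

```bash
cat >> h.py <<'E'
def plan(wps,chk=None):
    p,M=pose()
    for w in wps:
        p1,M1=corner(*w); a,b=go(p,M,p1,M1); print(w,'sh',np.round(a,2),'turn',np.round(b,2), 'TCP',np.round([(p1-C)@XH*1e3,(p1-C)[2]*1e3+100],0)); p,M=p1,M1
E
python3 - <<'E'
from h import *
# approach, then stroke; tau follows
ph=[5]+list(range(10,141,6))
plan([(f,58,max(0,(f-40)*.47)) for f in ph])
E
```

```text
(5, 58, 0) sh [0.08 0.85 0.25] turn [-0.04 -0.01  0.01] TCP [-12. 169.]
(10, 58, 0) sh [-0.    0.17  0.  ] turn [0. 0. 0.] TCP [ -7. 169.]
(16, 58, 0) sh [0.   0.2  0.03] turn [0. 0. 0.] TCP [ -1. 168.]
(22, 58, 0) sh [0.   0.2  0.05] turn [0. 0. 0.] TCP [  5. 167.]
(28, 58, 0) sh [-0.    0.19  0.07] turn [0. 0. 0.] TCP [ 11. 165.]
(34, 58, 0) sh [-0.    0.18  0.09] turn [0. 0. 0.] TCP [ 16. 162.]
(40, 58, 0) sh [-0.    0.17  0.11] turn [0. 0. 0.] TCP [ 22. 159.]
(46, 58, 2.82) sh [-0.    0.18  0.11] turn [0.47 0.   0.  ] TCP [ 27. 156.]
(52, 58, 5.64) sh [-0.    0.17  0.11] turn [ 0.47  0.   -0.  ] TCP [ 32. 152.]
(58, 58, 8.459999999999999) sh [0.   0.17 0.12] turn [0.47 0.   0.  ] TCP [ 37. 148.]
(64, 58, 11.28) sh [0.   0.16 0.13] turn [ 0.47 -0.   -0.  ] TCP [ 41. 144.]
(70, 58, 14.1) sh [-0.    0.15  0.14] turn [0.47 0.   0.  ] TCP [ 44. 139.]
(76, 58, 16.919999999999998) sh [-0.    0.14  0.14] turn [ 0.47  0.   -0.  ] TCP [ 48. 134.]
(82, 58, 19.74) sh [0.   0.13 0.15] turn [ 0.47 -0.   -0.  ] TCP [ 50. 128.]
(88, 58, 22.56) sh [0.   0.12 0.16] turn [0.47 0.   0.  ] TCP [ 52. 122.]
(94, 58, 25.38) sh [-0.    0.11  0.16] turn [0.47 0.   0.  ] TCP [ 53. 117.]
(100, 58, 28.2) sh [0.   0.1  0.17] turn [ 0.47 -0.    0.  ] TCP [ 54. 111.]
(106, 58, 31.02) sh [0.   0.09 0.17] turn [ 0.47  0.   -0.  ] TCP [ 54. 105.]
(112, 58, 33.839999999999996) sh [-0.    0.08  0.18] turn [ 0.47 -0.   -0.  ] TCP [53. 99.]
(118, 58, 36.66) sh [0.   0.07 0.18] turn [ 0.47  0.   -0.  ] TCP [52. 93.]
(124, 58, 39.48) sh [-0.    0.06  0.18] turn [ 0.47 -0.    0.  ] TCP [50. 88.]
(130, 58, 42.3) sh [-0.    0.05  0.18] turn [ 0.47  0.   -0.  ] TCP [48. 83.]
(136, 58, 45.12) sh [0.   0.04 0.19] turn [ 0.47 -0.   -0.  ] TCP [45. 78.]
```

```bash
python3 -m creep '[[[0,0.45,0.15],[0,0,0],0],[[0.06,0.4,0.1],[0,0,0],0],[[0,0.17,0],[0,0,0],0],[[0,0.2,0.03],[0,0,0],0],[[0,0.2,0.05],[0,0,0],0],[[0,0.19,0.07],[0,0,0],0],[[0,0.18,0.09],[0,0,0],0],[[0,0.17,0.11],[0,0,0],0],[[0,0.18,0.11],[0.47,0,0],0],[[0,0.17,0.11],[0.47,0,0],0]]'
python3 - <<'E'
from h import *
where()
a=snap('scene','s3.png');b=snap('side','d3.png')
o=np.hstack([cv2.resize(a[100:330,165:385],None,fx=1.8,fy=1.8),cv2.resize(b[85:315,175:375],None,fx=1.8,fy=1.8)]); cv2.imwrite('pics/m3.png',o[:,:,::-1])
E
```

```text
time: 4.87
position: [0.5653, -0.0186, 0.1549]
tool_rot: [-2.251, -2.084, 0.103]
wrist_force: [-1.0, -0.0, 1.6]
gripper_width: -0.0002
t 4.8667 cramp TCP mm [ 33.469  -1.012 154.903] tip [ 32.382  -1.014 143.957] F [-1.028 -0.01   1.648] tilt 5.668874838355178 q [-0.172  0.439 -0.023  1.208 -0.01  -0.095]
```

View pics/m3.png

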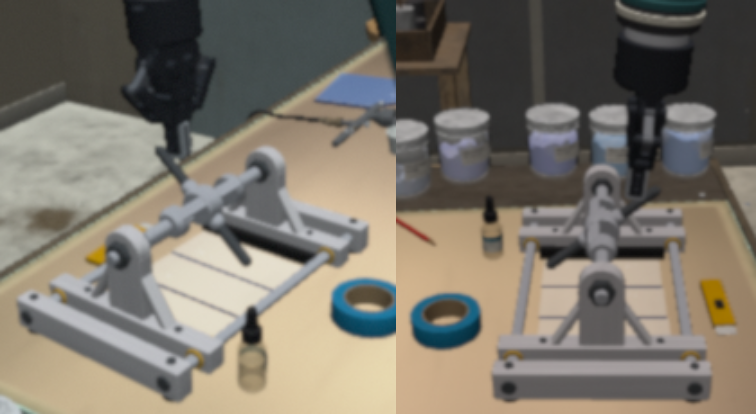

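The bar now leans about 50° away, with the finger resting on its robot side, as planned. I'll carry on with the push.

```bash
python3 -m creep '[[[0,0.15,0.17],[0.47,0,0],0],[[0,0.15,0.17],[0.47,0,0],0],[[0,0.15,0.14],[0.47,0,0],0],[[0,0.14,0.14],[0.47,0,0],0],[[0,0.13,0.15],[0.47,0,0],0],[[0,0.12,0.16],[0.47,0,0],0],[[0,0.11,0.16],[0.47,0,0],0],[[0,0.1,0.17],[0.47,0,0],0],[[0,0.09,0.17],[0.47,0,0],0],[[0,0.08,0.18],[0.47,0,0],0]]'
python3 - <<'E'
from h import *
where()
plan([(f,58,max(0,(f-40)*.47)) for f in (112,118,124,130,136,142)])
E
```

```text
time: 5.8
position: [0.5851, -0.0202, 0.0986]
tool_rot: [-1.949, -1.805, 0.548]
wrist_force: [3.1, 0.2, 2.5]
gripper_width: 0.0
t 5.8 cramp TCP mm [53.3   -1.065 98.57 ] tip [47.183 -1.066 89.428] F [3.141 0.206 2.468] tilt 33.78860602502216 q [-0.153  0.879  0.506  1.785 -0.043 -0.064]
(112, 58, 33.839999999999996) sh [ 0.04 -0.02 -0.01] turn [ 0.01  0.   -0.  ] TCP [53. 99.]
(118, 58, 36.66) sh [0.   0.07 0.18] turn [ 0.47  0.   -0.  ] TCP [52. 93.]
(124, 58, 39.48) sh [-0.    0.06  0.18] turn [ 0.47 -0.    0.  ] TCP [50. 88.]
(130, 58, 42.3) sh [-0.    0.05  0.18] turn [ 0.47  0.   -0.  ] TCP [48. 83.]
(136, 58, 45.12) sh [0.   0.04 0.19] turn [ 0.47 -0.   -0.  ] TCP [45. 78.]
(142, 58, 47.94) sh [-0.    0.03  0.19] turn [ 0.47  0.   -0.  ] TCP [41. 74.]
```

```bash
python3 -m creep '[[[0,0.05,0.18],[0.3,0,0],0],[[0,0.05,0.19],[0,0,0],0],[[0,0,0.19],[0,0,0],0]]'
python3 - <<'E'
from h import *
where()
plan([(f,58,36) for f in (124,130,136,142)])
E
```

```text
time: 6.05
position: [0.5777, -0.0196, 0.0821]
tool_rot: [-1.929, -1.786, 0.572]
wrist_force: [5.0, -1.5, 2.2]
gripper_width: -0.0004
t 6.05 cramp TCP mm [45.939 -1.073 82.106] tip [39.55  -1.074 73.152] F [ 4.956 -1.52   2.234] tilt 35.50667017142858 q [-0.153  0.898  0.482  1.774 -0.045 -0.063]
(124, 58, 36) sh [ 0.04 -0.03 -0.22] turn [0.08 0.   0.  ] TCP [49. 88.]
(130, 58, 36) sh [-0.    0.02  0.2 ] turn [0. 0. 0.] TCP [46. 83.]
(136, 58, 36) sh [ 0.  -0.   0.2] turn [0. 0. 0.] TCP [42. 78.]
(142, 58, 36) sh [ 0.   -0.03  0.2 ] turn [0. 0. 0.] TCP [38. 73.]
```

```bash
python3 -m creep '[[[0,-0.03,0.2],[0,0,0],0],[[0,-0.05,0.2],[0,0,0],0]]'
python3 - <<'E'
from h import *
where()
a=snap('scene','s4.png');b=snap('side','d4.png')
o=np.hstack([cv2.resize(a[100:330,165:385],None,fx=1.8,fy=1.8),cv2.resize(b[85:315,175:375],None,fx=1.8,fy=1.8)]); cv2.imwrite('pics/m4.png',o[:,:,::-1])
E
```

```text
time: 6.22
position: [0.5687, -0.019, 0.0748]
tool_rot: [-1.93, -1.788, 0.57]
wrist_force: [5.7, -2.1, 0.4]
gripper_width: -0.0004
t 6.2167 cramp TCP mm [36.903 -1.141 74.843] tip [30.535 -1.144 65.875] F [ 5.651 -2.101  0.412] tilt 35.37808426812304 q [-0.155  0.883  0.429  1.733 -0.045 -0.063]
```

View pics/m4.png

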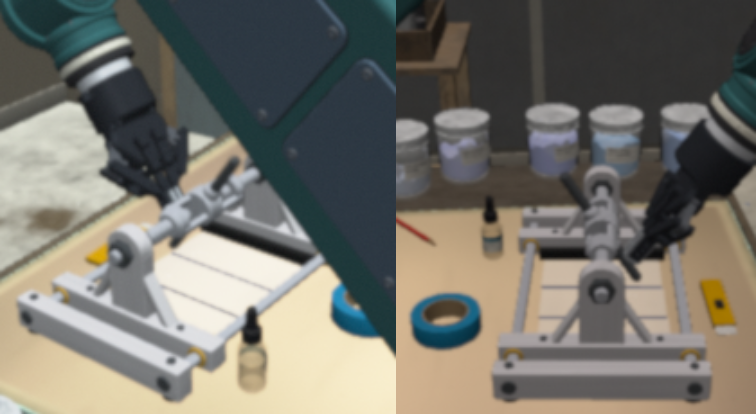

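```bash
cat >> h.py <<'E'
def barang(n,u,v):
    o,d=ray(n,u,v); t=((C-o)@YH)/(d@YH); q=o+t*d-C; X,Z=q@XH,q[2]; return np.rad2deg(np.arctan2(X,Z)),np.hypot(X,Z)*1e3
E
python3 - <<'E'
from h import *
print(barang('side',268.9,183.9), barang('scene',165+236/1.8,100+160/1.8))
E
```

```text
(np.float64(-32.57137500432042), np.float64(74.08976027353557)) (np.float64(-35.91226066240178), np.float64(74.50398527814033))
```

```bash
cat >> h.py <<'E'
def cpos(X,Z,tau): return C+(X*XH+(Z-100)*ZH)/1000, toolR(tau)
def seg(p,M,p1,M1,n,tau0=None,tau1=None):
    for i in range(1,n+1):
        pi=p+(p1-p)/n; Mi=toolR(tau0+(tau1-tau0)*i/n); a,b=go(p,M,pi,Mi); print('sh',np.round(a,2),'turn',np.round(b,2)); p,M,n2=pi,Mi,None; n-=0
        p1=p1
E
python3 - <<'E'
from h import *
from numpy import linspace
p0,M0=pose(); p0=p0-.15*M0[:,2]; t0=35.4
def segm(p0,t0,p1,t1,n):
    P,Mx=p0,toolR(t0)
    for i in range(1,n+1):
        Q=p0+(p1-p0)*i/n; N=toolR(t0+(t1-t0)*i/n); a,b=go(P,Mx,Q,N); print(np.round(a,2),np.round(b,2)); P,Mx=Q,N
print((p0-C)@XH,p0[2])
p1=cpos(-100,250,-34)[0]; segm(p0,t0,p1,-34,12)
p2=corner(-34,58,-34,35)[0]; print('t2',(p2-C)@XH,p2[2],go(p1,toolR(-34),p2,toolR(-34)))
E
```

```text
0.12324695006193083 0.19734369254789574
[ 0.   -0.59  0.24] [-0.96  0.    0.  ]
[ 0.   -0.61  0.18] [-0.96 -0.    0.  ]
[ 0.   -0.63  0.12] [-0.96  0.   -0.  ]
[ 0.   -0.63  0.05] [-0.96 -0.    0.  ]
[ 0.   -0.64 -0.01] [-0.96  0.   -0.  ]
[ 0.   -0.63 -0.08] [-0.96  0.    0.  ]
[ 0.   -0.62 -0.14] [-0.96  0.   -0.  ]
[ 0.  -0.6 -0.2] [-0.96 -0.    0.  ]
[ 0.   -0.58 -0.26] [-0.96 -0.   -0.  ]
[ 0.   -0.55 -0.32] [-0.96  0.    0.  ]
[ 0.   -0.52 -0.37] [-0.96 -0.   -0.  ]
[ 0.   -0.48 -0.42] [-0.96 -0.    0.  ]
t2 -0.0816942641123437 0.12812556152581903 (array([-0.   , -1.766,  3.709]), array([0., 0., 0.]))
```

```bash
python3 -m creep '[[[0,0,-0.9],[0,0,0],0],[[0,0,-1],[0,0,0],0],[[0,0,-1],[0,0,0],0],[[0,0,-1],[0,0,0],0],[[0,0,-1.0],[0,0,0],0],[[0,-0.59,0.24],[-0.96,0,0],0],[[0,-0.61,0.18],[-0.96,0,0],0],[[0,-0.63,0.12],[-0.96,0,0],0],[[0,-0.63,0.05],[-0.96,0,0],0],[[0,-0.64,0],[-0.96,0,0],0]]'
python3 -m creep '[[[0,-0.63,-0.08],[-0.96,0,0],0],[[0,-0.62,-0.14],[-0.96,0,0],0],[[0,-0.6,-0.2],[-0.96,0,0],0],[[0,-0.58,-0.26],[-0.96,0,0],0],[[0,-0.55,-0.32],[-0.96,0,0],0],[[0,-0.52,-0.37],[-0.96,0,0],0],[[0,-0.48,-0.42],[-0.96,0,0],0],[[0,0,0],[0,0,0],0]]'
python3 - <<'E'
from h import *
where()
a=snap('scene','s5.png');b=snap('side','d5.png')
o=np.hstack([cv2.resize(a[100:330,165:385],None,fx=1.8,fy=1.8),cv2.resize(b[85:315,175:375],None,fx=1.8,fy=1.8)]); cv2.imwrite('pics/m5.png',o[:,:,::-1])
p,M=pose();p2,M2=corner(-34,58,-34,35); print(go(p,M,p2,M2))
E
```

```text
time: 7.15
position: [0.559, -0.0195, 0.1961]
tool_rot: [-2.186, -2.024, 0.214]
wrist_force: [0.8, -0.4, 1.5]
gripper_width: -0.0003
time: 7.82
position: [0.4266, -0.0078, 0.2377]
tool_rot: [2.012, 1.864, 0.469]
wrist_force: [-0.6, 0.2, -0.0]
gripper_width: 0.0003
t 7.8167 cramp TCP mm [-105.681   -0.916  237.688] tip [-100.48    -0.911  227.995] F [-0.555  0.21  -0.02 ] tilt -28.214521489324735 q [-0.27  -0.227 -0.7    0.613  0.091 -0.171]
(array([ 0.073, -1.223,  3.573]), array([-0.983,  0.004, -0.001]))
```

View pics/m5.png

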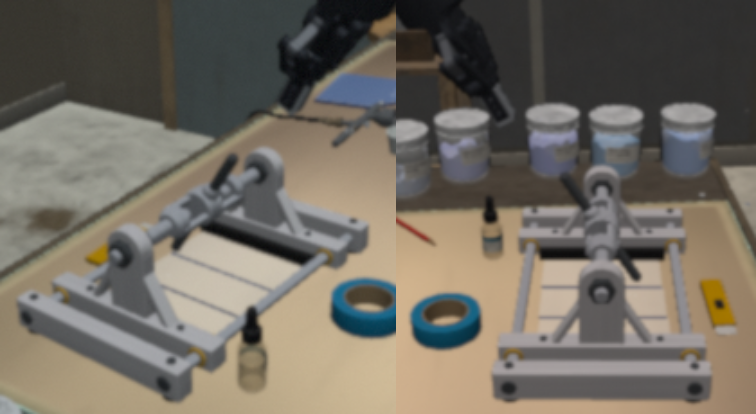

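```bash
python3 -m creep '[[[0.07,-0.3,0.9],[-0.98,0,0],0],[[0,-0.43,0.9],[0,0,0],0],[[0,-0.43,0.9],[0,0,0],0],[[0,-0.43,0.8],[0,0,0],0],[[0,0,0],[0,0,0],0]]'
python3 - <<'E'
from h import *
where()
ph=[-44,-38]+list(range(-32,113,6))
plan([(f,58,-34 if f<-34 else ((f-40)*.46 if f<40 else (f-40)*.47)) for f in ph])
E
```

```text
time: 8.33
position: [0.4459, -0.0092, 0.1288]
tool_rot: [1.975, 1.828, 0.519]
wrist_force: [-1.3, 0.8, -0.3]
gripper_width: 0.0002
t 8.3333 cramp TCP mm [-86.24   -0.868 128.762] tip [-80.477  -0.856 119.392] F [-1.305  0.848 -0.25 ] tilt -31.5899504268376 q [-0.267 -0.088 -0.984  0.132  0.1   -0.162]
(-44, 58, -34) sh [0.03 0.95 0.13] turn [-0.4  -0.01 -0.01] TCP [-60. 141.]
(-38, 58, -34) sh [-0.    0.2  -0.05] turn [0. 0. 0.] TCP [-56. 145.]
(-32, 58, -33.120000000000005) sh [-0.    0.21 -0.03] turn [ 0.15  0.   -0.  ] TCP [-51. 149.]
(-26, 58, -30.360000000000003) sh [ 0.    0.22 -0.02] turn [0.46 0.   0.  ] TCP [-46. 153.]
(-20, 58, -27.6) sh [ 0.    0.22 -0.01] turn [ 0.46 -0.   -0.  ] TCP [-40. 157.]
(-14, 58, -24.84) sh [ 0.    0.22 -0.  ] turn [0.46 0.   0.  ] TCP [-34. 160.]
(-8, 58, -22.080000000000002) sh [0.   0.22 0.01] turn [ 0.46 -0.    0.  ] TCP [-28. 163.]
(-2, 58, -19.32) sh [-0.    0.22  0.02] turn [ 0.46 -0.   -0.  ] TCP [-22. 164.]
(4, 58, -16.560000000000002) sh [0.   0.22 0.03] turn [ 0.46  0.   -0.  ] TCP [-16. 166.]
(10, 58, -13.8) sh [-0.    0.21  0.04] tu
[... 741 characters left out ...]
0.   0.16 0.13] turn [ 0.47 -0.   -0.  ] TCP [ 41. 144.]
(70, 58, 14.1) sh [-0.    0.15  0.14] turn [0.47 0.   0.  ] TCP [ 44. 139.]
(76, 58, 16.919999999999998) sh [-0.    0.14  0.14] turn [ 0.47  0.   -0.  ] TCP [ 48. 134.]
(82, 58, 19.74) sh [0.   0.13 0.15] turn [ 0.47 -0.   -0.  ] TCP [ 50. 128.]
(88, 58, 22.56) sh [0.   0.12 0.16] turn [0.47 0.   0.  ] TCP [ 52. 122.]
(94, 58, 25.38) sh [-0.    0.11  0.16] turn [0.47 0.   0.  ] TCP [ 53. 117.]
(100, 58, 28.2) sh [0.   0.1  0.17] turn [ 0.47 -0.    0.  ] TCP [ 54. 111.]
(106, 58, 31.02) sh [0.   0.09 0.17] turn [ 0.47  0.   -0.  ] TCP [ 54. 105.]
(112, 58, 33.839999999999996) sh [-0.    0.08  0.18] turn [ 0.47 -0.   -0.  ] TCP [53. 99.]
```

```bash
python3 -m creep '[[[0.03,0.5,0.05],[0,0,0],0],[[0,0.45,0.05],[0,0,0],0],[[0,0.2,-0.05],[0,0,0],0],[[0,0.21,-0.03],[0.1,0,0],0],[[0,0.22,-0.02],[0.4,0,0],0],[[0,0.22,-0.01],[0.46,0,0],0],[[0,0.22,0],[0.46,0,0],0],[[0,0.22,0.01],[0.46,0,0],0],[[0,0.22,0.02],[0.46,0,0],0]]'
python3 - <<'E'
from h import *
where()
a=snap('scene','s6.png');b=snap('side','d6.png')
o=np.hstack([cv2.resize(a[100:330,165:385],None,fx=1.8,fy=1.8),cv2.resize(b[85:315,175:375],None,fx=1.8,fy=1.8)]); cv2.imwrite('pics/m6.png',o[:,:,::-1])
ph=list(range(4,113,6))
plan([(f,58,-34 if f<-34 else ((f-40)*.46 if f<40 else (f-40)*.47)) for f in ph[:3]])
E
```

```text
time: 9.08
position: [0.5117, -0.0138, 0.1701]
tool_rot: [2.126, 1.969, 0.308]
wrist_force: [-2.8, -1.0, -0.9]
gripper_width: -0.0002
t 9.0833 cramp TCP mm [-20.295  -0.328 170.128] tip [-16.933  -0.328 159.654] F [-2.804 -1.018 -0.941] tilt -17.795869637677797 q [-0.208  0.084 -0.54   0.639  0.04  -0.125]
(4, 58, -16.560000000000002) sh [0.02 0.03 0.17] turn [ 0.24 -0.    0.  ] TCP [-16. 166.]
(10, 58, -13.8) sh [-0.    0.21  0.04] turn [ 0.46 -0.    0.  ] TCP [ -9. 166.]
(16, 58, -11.040000000000001) sh [0.   0.21 0.06] turn [0.46 0.   0.  ] TCP [ -3. 166.]
```

View pics/m6.png

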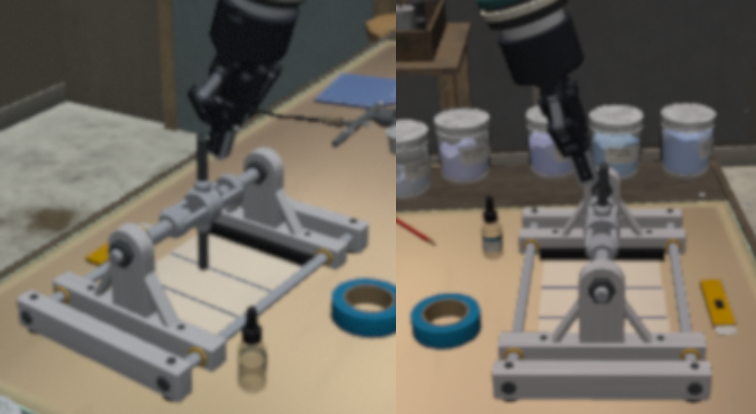

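The bar stands about upright with the finger on it, and the seams are thinner. I'll continue the push.

```bash
python3 -m creep '[[[0,0.2,0.15],[0.46,0,0],0],[[0,0.2,0.07],[0.46,0,0],0],[[0,0.2,0.08],[0.46,0,0],0],[[0,0.2,0.08],[0.46,0,0],0],[[0,0.19,0.09],[0.46,0,0],0],[[0,0.19,0.1],[0.46,0,0],0],[[0,0.18,0.11],[0.46,0,0],0],[[0,0.17,0.11],[0.46,0,0],0],[[0,0.17,0.12],[0.46,0,0],0]]'
python3 - <<'E'
from h import *
where()
plan([(f,58,(f-40)*.47) for f in range(58,118,6)])
E
```

```text
time: 9.93
position: [0.5653, -0.0179, 0.1495]
tool_rot: [-2.239, -2.073, 0.124]
wrist_force: [-0.6, 0.2, 4.1]
gripper_width: 0.0003
t 9.9333 cramp TCP mm [ 33.404  -0.319 149.488] tip [ 32.092  -0.313 138.566] F [-0.631  0.209  4.149] tilt 6.851113536778494 q [-0.17   0.456 -0.011  1.223 -0.011 -0.093]
(58, 58, 8.459999999999999) sh [0.01 0.12 0.03] turn [ 0.27 -0.   -0.  ] TCP [ 37. 148.]
(64, 58, 11.28) sh [0.   0.16 0.13] turn [ 0.47 -0.   -0.  ] TCP [ 41. 144.]
(70, 58, 14.1) sh [-0.    0.15  0.14] turn [0.47 0.   0.  ] TCP [ 44. 139.]
(76, 58, 16.919999999999998) sh [-0.    0.14  0.14] turn [ 0.47  0.   -0.  ] TCP [ 48. 134.]
(82, 58, 19.74) sh [0.   0.13 0.15] turn [ 0.47 -0.   -0.  ] TCP [ 50. 128.]
(88, 58, 22.56) sh [0.   0.12 0.16] turn [0.47 0.   0.  ] TCP [ 52. 122.]
(94, 58, 25.38) sh [-0.    0.11  0.16] turn [0.47 0.   0.  ] TCP [ 53. 117.]
(100, 58, 28.2) sh [0.   0.1  0.17] turn [ 0.47 -0.    0.  ] TCP [ 54. 111.]
(106, 58, 31.02) sh [0.   0.09 0.17] turn [ 0.47  0.   -0.  ] TCP [ 54. 105.]
(112, 58, 33.839999999999996) sh [-0.    0.08  0.18] turn [ 0.47 -0.   -0.  ] TCP [53. 99.]
```

```bash
python3 -m creep '[[[0,0.15,0.08],[0.47,0,0],0],[[0,0.16,0.13],[0.47,0,0],0],[[0,0.15,0.14],[0.47,0,0],0],[[0,0.14,0.14],[0.47,0,0],0],[[0,0.13,0.15],[0.47,0,0],0],[[0,0.12,0.16],[0.47,0,0],0],[[0,0.11,0.16],[0.47,0,0],0],[[0,0.1,0.17],[0.47,0,0],0]]'
python3 - <<'E'
from h import *
where()
a=snap('scene','s7.png');b=snap('side','d7.png')
o=np.hstack([cv2.resize(a[160:330,165:385],None,fx=1.8,fy=2.4),cv2.resize(b[145:315,175:375],None,fx=1.8,fy=2.4)]); cv2.imwrite('pics/m7.png',o[:,:,::-1])
plan([(f,58,(f-40)*.47) for f in range(100,118,6)])
E
```

```text
time: 10.6
position: [0.5852, -0.0195, 0.1085]
tool_rot: [-1.998, -1.85, 0.486]
wrist_force: [0.7, -0.4, 3.9]
gripper_width: -0.0
t 10.6 cramp TCP mm [ 53.383  -0.37  108.508] tip [47.976 -0.363 98.929] F [ 0.746 -0.397  3.868] tilt 29.446505219280045 q [-0.155  0.812  0.43   1.702 -0.038 -0.068]
(100, 58, 28.2) sh [ 0.01 -0.06 -0.14] turn [-0.23 -0.01 -0.  ] TCP [ 54. 111.]
(106, 58, 31.02) sh [0.   0.09 0.17] turn [ 0.47  0.   -0.  ] TCP [ 54. 105.]
(112, 58, 33.839999999999996) sh [-0.    0.08  0.18] turn [ 0.47 -0.   -0.  ] TCP [53. 99.]
```

View pics/m7.png

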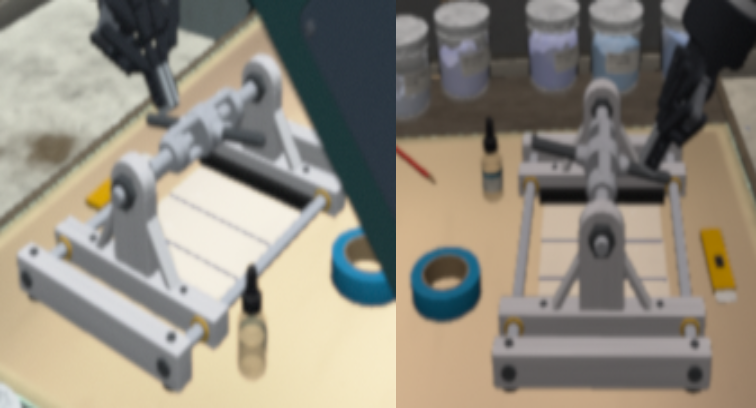

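```bash
python3 -m creep '[[[0,0.08,0.17],[0.47,0,0],0],[[0,0.03,0.08],[0,0,0],0],[[0,0,-0.4],[0,0,0],0],[[0,0,-1],[0,0,0],0],[[0,0,-1],[0,0,0],0],[[0,0,-1],[0,0,0],0],[[0,0,-1],[0,0,0],0],[[0,0,0],[0,0,0],0]]'
python3 - <<'E'
from h import *
where()
a=snap('scene','s8.png');b=snap('side','d8.png')
cv2.imwrite('pics/s8z.png',cv2.resize(a[160:330,165:385],None,fx=3.5,fy=3.5,interpolation=2)[:,:,::-1])
cv2.imwrite('pics/d8z.png',cv2.resize(b[165:315,175:375],None,fx=4,fy=4,interpolation=2)[:,:,::-1])
E
```

```text
time: 11.37
position: [0.6344, -0.0244, 0.1983]
tool_rot: [-1.988, -1.841, 0.5]
wrist_force: [-0.1, -0.9, 0.3]
gripper_width: -0.0003
t 11.3667 cramp TCP mm [102.79   -1.499 198.264] tip [ 97.234  -1.503 188.77 ] F [-0.087 -0.878  0.293] tilt 30.336621430651373 q [-0.15   0.941  0.948  2.106 -0.037 -0.063]
```

View pics/s8z.png

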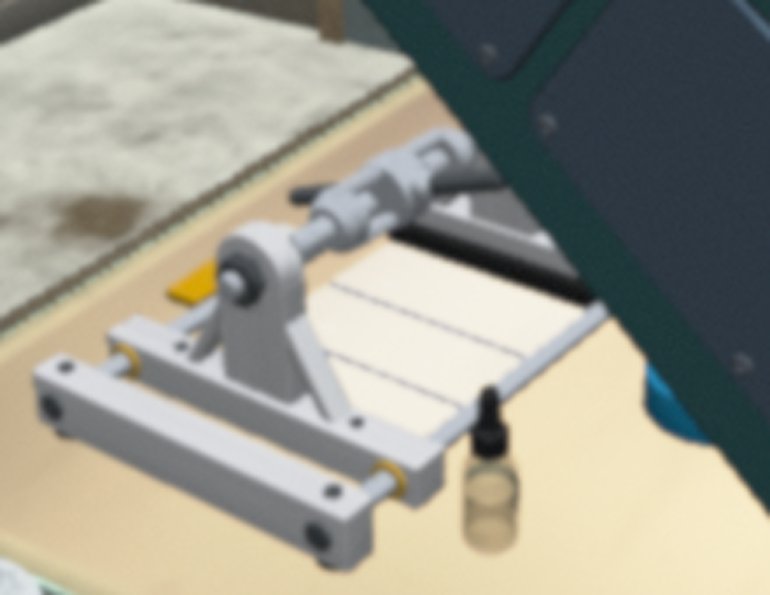

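View pics/d8z.png

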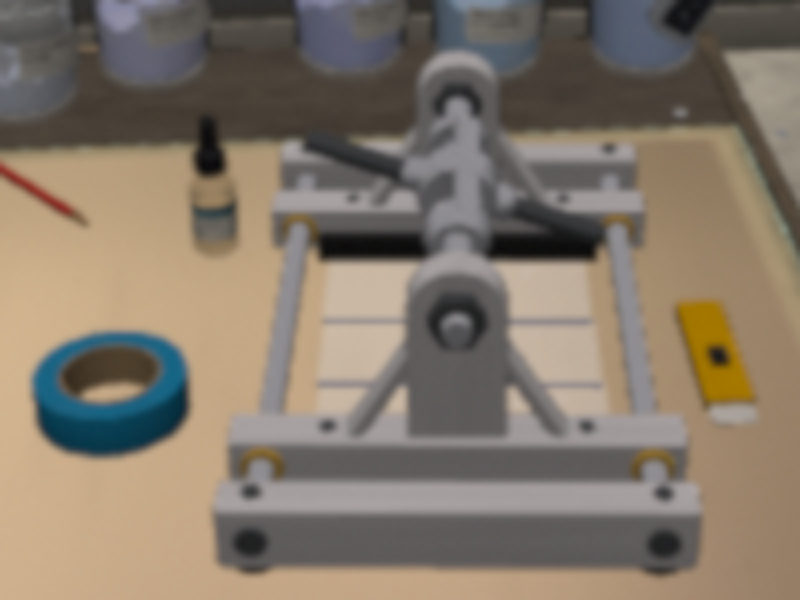

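Run:
```python
from h import *
print(barang(*sd(306,140)),barang(*sd(602,230)),barang(*sc(292,193)))
# seam distance along cramp y
for u in (322,):
  a=plane(*sd(455,321),.004);b=plane(*sd(455,384),.004); a2=plane(*sd(455,318),.004);b2=plane(*sd(455,385),.004); print((a-b)@YH,(a2-b2)@YH)
# jaw face vs strips: profile of column
im=cv2.imread('pics/side0.png').astype(int); im2=cv2.imread('pics/d8.png')
for c in (262,270,310,318):
  i0=cv2.imread('pics/d8.png') if False else None
p,M=pose()
K=r.camera_params('wrist'); print(K['intrinsics'],K['origin'])
b=snap('side','d9.png').astype(int).sum(2)
for c in (262,266,308,314): print(c,list(enumerate(b[212:275,c],212)) if c==262 else b[212:275,c])
for c in (262,266,308,314):
  o=im.sum(2)[212:275,c]; print('old',o) if c in(262,308) else 0
```

```text
(np.float64(-69.72431298538218), np.float64(79.6872432789528)) (np.float64(107.58592812046976), np.float64(75.65230172147008)) (np.float64(110.27673737182698), np.float64(80.73518704500053))
0.05863203853372039 0.06247108942458932
[[325.192   0.    275.877]
 [  0.    325.192 212.82 ]
 [  0.      0.      1.   ]] [ 0.635 -0.024  0.346]
262 [(212, np.int64(344)), (213, np.int64(371)), (214, np.int64(330)), (215, np.int64(382)), (216, np.int64(457)), (217, np.int64(435)), (218, np.int64(332)), (219, np.int64(284)), (220, np.int64(280)), (221, np.int64(270)), (222, np.int64(234)), (223, np.int64(147)), (224, np.int64(78)), (225, np.int64(53)), (226, np.int64(36)), (227, np.int64(40)), (228, np.int64(77)), (229, np.int64(200)), (230, np.int64(380)), (231, np.int64(511)), (232, np.int64(545)), (233, np.int64(547)), (234, np.int64(549)), (235, np.int64(547)), (236, np.int64(549)), (237, np.int64(549)), (238, np.int64(550)), (239, np.int64(550)), (240, np.int64(550)), (241, np.int64(550)), (242, np.int64(550)), (243, np.int64(540)), (244, np.int64(497)), (245, np.int64(464)), (246, np.int64(5
[... 1226 characters left out ...]
489 526 527 526 527 528 529 529 530 530 532 530 518 471 425 479 524
 532 533 533 533 530 531 533 532 534 533 533 525 484 451 509 533 530 507
 458 411 381 365 352 331 309 334 402]
old [344 392 468 445 338 293 289 278 246 172  97  63  42  38  44 146 334 494
 549 559 558 560 559 560 562 563 560 562 564 562 547 487 446 531 562 563
 564 563 563 560 560 559 556 557 556 554 556 539 480 420 494 547 559 559
 559 560 554 538 504 459 427 412 402]
old [298 319 386 415 330 286 281 276 257 199 116  66  46  41  45 112 262 424
 521 547 550 547 546 546 548 548 548 548 549 549 533 468 407 487 539 552
 557 558 552 551 550 549 551 550 551 548 538 513 452 385 379 385 372 349
 321 298 292 311 340 376 433 468 476]
```

The bar now measures about 110° (turnbuckle ≈5.75 rad), so about 3 mm of squeeze per side is expected. I'll bring the tool upright and higher, away from the joint 4 limit, and check the strips from above with the wrist camera.

```bash
python3 -m creep '[[[0,-0.3,-0.3],[-1,0,0],0],[[0,-0.3,-0.3],[-1,0,0],0],[[0,-0.4,-0.4],[-1,0,0],0],[[0,-0.5,-0.5],[-1,0,0],0],[[0,-0.5,-0.5],[-1,0,0],0],[[0,-0.6,0],[0,0,0],0],[[0,-0.6,0],[0,0,0],0],[[0,-0.6,0],[0,0,0],0],[[0,0,0],[0,0,0],0]]'
python3 - <<'E'
from h import *
where(); print(r.camera_params('wrist')['origin'],r.camera_params('wrist')['attitude'])
w=snap('wrist','w1.png');snap('side','d10.png');snap('scene','s10.png')
E
```

```text
time: 12.27
position: [0.5379, -0.0164, 0.2697]
tool_rot: [-2.284, -2.115, 0.04]
wrist_force: [-0.5, 0.2, -0.6]
gripper_width: 0.0
t 12.2667 cramp TCP mm [  6.028  -0.952 269.718] tip [  5.612  -0.949 258.725] F [-0.458  0.209 -0.613] tilt 2.1638473056460805 q [-0.18   0.307  0.089  1.39  -0.004 -0.103]
[ 0.468 -0.011  0.403] [-0.207 -0.193  1.485]
```

View pics/w1.png

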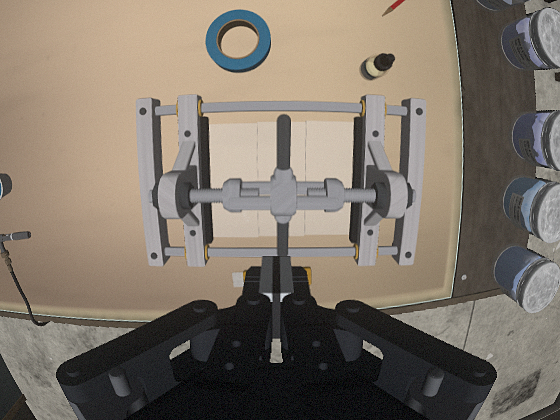

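The wrist view shows the strips between the facings, with seams near columns 258 and 305 and facings near 210 and 354. I'll measure these with the fisheye model.

Run:
```python
from h import *
im=cv2.imread('pics/w1.png'); g=im.astype(int).sum(2)
cv2.imwrite('pics/w1z.png',cv2.resize(im[90:270,190:375],None,fx=4,fy=3.3,interpolation=2))
K,o,A=cam('wrist')
def wr(u,v,z):
    x,y=(u-K[0,2])/K[0,0],(v-K[1,2])/K[1,1]; t=np.hypot(x,y); s=np.sin(t)/t
    d=A@np.array([x*s,-y*s,-np.cos(t)]); P=o+d*(z-o[2])/d[2]; q=P-C; return q@XH*1e3,q@YH*1e3
for v in (135,145,155,160,220,225,230):
    row=g[v].astype(float); out=[]
    for a,b in ((252,264),(299,311)):
        w=np.clip(np.median(row[a:b])-6-row[a:b],0,None); out.append((np.arange(a,b)*w).sum()/max(w.sum(),1e-9))
    # facings edges: half-level
    ed=[]
    for a,b,sg in ((204,218,1),(346,362,-1)):
        d=np.abs(np.diff(row[a:b])); ed.append((np.arange(a,b-1)+.5)[d.argmax()])
    y=[wr(u,v,.004)[1] for u in (ed[0],*out,ed[1])]
    print(v,np.round(out,2),ed,np.round(y,1),'pitch',np.round(np.diff(y),1))
```

```text
135 [256.88 305.17] [np.float64(208.5), np.float64(353.5)] [-83.6 -23.8  34.9  95.2] pitch [59.8 58.7 60.3]
145 [256.81 305.05] [np.float64(208.5), np.float64(352.5)] [-83.9 -24.   34.9  94.3] pitch [59.9 58.8 59.4]
155 [257.67 304.78] [np.float64(209.5), np.float64(352.5)] [-83.  -23.   34.7  94.6] pitch [59.9 57.7 60. ]
160 [256.47 304.85] [np.float64(209.5), np.float64(352.5)] [-83.1 -24.5  34.9  94.9] pitch [58.6 59.4 60. ]
220 [257.38 304.  ] [np.float64(211.5), np.float64(349.5)] [-83.9 -24.3  35.2  94.7] pitch [59.5 59.5 59.5]
225 [256.72 304.25] [np.float64(212.5), np.float64(349.5)] [-82.9 -25.3  35.7  95.2] pitch [57.6 61.  59.5]
230 [258.22 304.22] [np.float64(212.5), np.float64(348.5)] [-83.3 -23.5  35.8  94.3] pitch [59.8 59.3 58.5]
```

View pics/w1z.png

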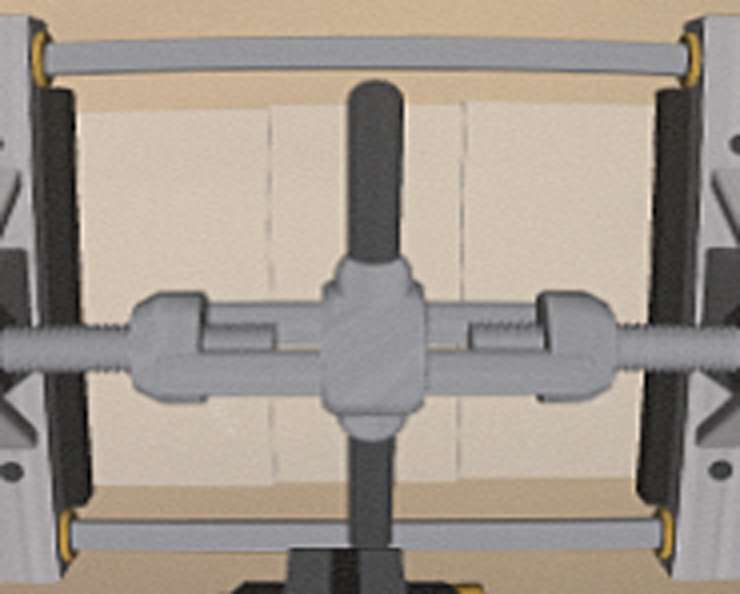

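Run:
```python
from h import *
print(r.get_obs()['wrist_force'],r.get_obs()['qd'],r.job_done())
```

```text
the job is handed in; nothing more can be done
[0.607 0.049 0.254] [ 0.001  0.022  0.027  0.002  0.002 -0.001] None
```

I turned the turnbuckle with closed fingers in two pushes over the top, one on each half of the bar, and handed the job in at about 12.4 s of the 46 s allowed.

**Turnbuckle:** the bar ended about 110° over on the far side, so the joint is at about 5.75 rad. The bar readings differed by about 3°. That is roughly a quarter turn past closing and should squeeze each facing by about 3 mm. I worked that out from the bar angle and did not measure the squeeze directly.

**Strips:** the last wrist picture shows them flat and edge to edge, with hairline seams. Strip pitch mostly measures 58–60 mm, with scatter from 57.6 to 61.0 mm, against the true 60 mm. An earlier side-view estimate gave about 58.6 mm, which is less than physically possible. I put that down to coarse pixels, since the wrist view shows no overlap.

**Bystanders:** the bottle, tape and scraper looked unmoved in the pictures. I did not re-measure their positions at the end.

**Robot:** the gripper is clear above the cramp with wrist force near zero; the highest reading during the pushes was about 6 N. While backing off, joint 4 came close to its limit (2.106 of 2.11 rad) without my seeing it pass, and I then moved it away.

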